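Register the cutting die in the corner of the stops

ROBOT

A 6-joint arm with a two-finger parallel gripper is mounted at the origin on the work surface. World frame = base frame: x ahead of the robot, y to its left, z up, the work surface at z = 0. Lengths are in m, angles in rad, forces in N, time in s.
With the tool pointing down it reaches from about 0.3 to 0.875 m from the base axis. Payload 6.4 kg.
Tool frame: the origin (TCP) lies between the finger pads; the fingertips stand ahead of it and the grasp point (between the pads) lies 11 mm behind it (env.tcp_to_tips is the z of the fingertips in the tool frame, in m); z points along the fingers, y is the line along which they close (so a half turn about z gives the same grasp; the last joint's range is limited). The gripper opens to 85 mm and grips with 20 to 120 N. Pads are 22 mm wide; open, the fingers measure 114 mm over their backs; the gripper's body (76 mm by 85 mm) begins 54 mm behind the grasp point. The pads swing forward as they close: fully open they stand 13 mm farther back than shut.
Start: joints at [-1.401, 0.181, 1.607, -0, 1.354, -0.206], TCP at [0.211, -0.535, 0.239] pointing down, gripper open.
Joint ranges: [-2.99, 2.99], [-0.89, 2.07], [0.3, 2.58], [-1.14, 4.28], [0, 2.63], [-3.12, 3.12]. Speed limits (rad/s): [2.57, 2.57, 3.01, 3.14, 3.14, 3.14].

INTERFACE

Orientations are given as a unit quaternion [x, y, z, w].
In Python, from station import env gives the robot as it stands.
- The arm moves only by the shell command python3 -m pendant 'ROWS' [FORCE]. ROWS is JSON, a list of rows, each a list of 3 entries, a list of its own where there are three numbers: the shift along the tool's x, y, z in m, then the turn, a rotation vector about the tool's x, y, z in degrees, then the closure, from -1 (fully open) to 1 (shut), so that 0 is half open. A call has exactly 5 rows; each row is the pose to reach, as a shift and turn from the pose commanded when the call began, along the tool's axes at that moment; what a row does not reach only later rows make up. A row lasts 1/10 s, in which the tool goes at most 50 mm and 8.59 degrees, less where a joint would pass 70% of its speed; a pose out of reach is approached as far as the arm can. A call with a gripper value outside its range is refused whole. The fingers move at their own pace and stop on an object; FORCE is the grip in N (left out, the last holds). Time passes only in rows, so rows that repeat a pose let the fingers close, or fill a call up. It gives the time, the measured TCP pose, the force, the opening and the grip force at its end, in the units of the state.
- env.sense(): the state, without advancing time (a new reading comes with each control period).
- env.capture(name): name is "scene" or "top"; returns a dict with "img" (384x512x3 uint8, red, green, blue), "intrinsics" (3x3 intrinsics, pixels), "cam_to_world" (4x4, takes a point from camera to world coordinates). Camera axes: x right, y down, z forward; pixel columns grow to the right and rows downward; lengths in m; the calibration is good to about 2 mm. A picture is of the moment at which its call begins. There is no depth.
- env.job_done(): hands the job in; it is judged then, once.
The state is a dict: "time_s": time; "q": joint angles; "dq": joint speeds; "joint_torque": joint torques, N m; "eef_pos": TCP position; "tcp_rot": TCP orientation; "wrist_force": force on the tool from outside, world axes, zero at the start; "ft_torque": the same for the moment, N m; "gripper_width": finger opening in m; "finger_force": force on a finger pad.
Only numpy, scipy, OpenCV 4.12 (cv2) and the standard library are available. Lean on these libraries where they do the work, as an engineer would, in place of code of your own. Each camera call takes 0.05 s, during which the arm holds its last target. There are 200 camera calls.

TASK

Push the rectangular cutting die across the cutting board with the fingertips until it is fully home in the corner: its long side flat against the fence at the back and its short end against the steel end stop. Only push it, do not lift or tip it, and leave everything else on the board and table where it is. Then move clear of it.

Things in the scene. Friction and masses are not known exactly. Their poses are not given: they have to be found in the camera images.
- board: white cutting board fixed to the table, 360 (x) x 540 (y) mm, its top 15 mm above the table. Origin: centre of its underside; x points away from the robot towards the fence, y to the left along the fence; turned up to 0.1 rad about the vertical
- fence (a point): middle of the top near edge of the fence, a straight aluminium bar fixed along the board's far edge: near face at board x = +120 mm, 500 mm long (board y -250 to +250), 30 mm wide, its top 26 mm above the board. Axes as the board's
- end_stop: steel block with two bolt heads, fixed on the board just in front of the fence, 66 (x) x 30 (y) mm, 26 mm high plus 6 mm of bolt heads. Origin: centre of its underside; axes as the board's. It stands 175 to 210 mm left (+y) or right (-y) of the board's middle; the die rests on its side that faces the middle
- panel_die: the rectangular die: open frame of dark strip steel, 80 (own x) x 130 (own y) mm outside, 32 high, walls 5, two bridges on top along own x; 0.35 to 0.6 kg, slides under a few newtons. Lies loose mid-board, own y within 0.4 rad of board y. Origin: centre of underside. Home: origin at board x +80 mm and, along board y, 80 mm from the end stop's origin towards the middle
- round_die: round strip-steel die: an upright steel ring, 62 mm across, 32 mm high, loose on the board's near part, left or right. Bystander. Origin: centre of its underside
- stamp: small numbering stamp, black block 44 x 34 mm with a knob, 59 mm high in all, loose on the board's near part, on the side where the round die is not. Bystander. Origin: centre of its underside
- weight: solid brass cylinder, 36 mm across, 30 mm high, loose on the board by the fence, at the end where the end stop is not. Bystander. Origin: centre of its underside
- strap_die: long narrow strip-steel die, 150 x 36 mm, 32 mm high, loose on the table to the left of the board. Bystander. Origin: centre of its underside
- mallet: hammer with a wooden handle, 240 mm long, lying on the table to the right of the board. Bystander. Origin: in the handle's line, underside
- jar: amber glass jar with steel lid, 56 mm across, 70 mm high, on the table to the left of the board. Bystander. Origin: centre of its underside
- rivet_tray: small grey divided tray, 90 x 120 mm, 30 mm high, on the table to the right of the board. Bystander. Origin: centre of its underside
Not all that is in view belongs to the job. What is shaped like the panel_die but turquoise or yellow is not meant.

How it is judged:
At the end, for the whole second after the job is handed in: The rectangular die lies flat and still on the board with its long side within 3 mm of the fence and parallel to it within 0.035 rad (2 degrees), and its short end within 3 mm of the end stop (x of panel_die in the frame of board between 0.077 and 0.083 m and (y of panel_die in the frame of end_stop between 0.076 and 0.083 m or y of panel_die in the frame of end_stop between -0.083 and -0.076 m) and angle between the x axis of panel_die and the x axis of board, either way round below 0.035 rad and z of panel_die in the frame of board below 0.018 m and angle between panel_die's own z axis and vertical below 0.04 rad and linear speed of panel_die below 0.01 m/s); the robot touches nothing.
It fails at once if the rectangular die is lifted more than 8 mm off the board or tipped by more than 0.2 rad (z of panel_die in the frame of board above 0.023 m or angle between panel_die's own z axis and vertical above 0.2 rad).
It fails at once if one of the bystanders (round die, stamp, brass weight, strap die, hammer, jar, tray) is moved more than 15 mm (distance of any of round_die, stamp, weight, strap_die, mallet, jar, rivet_tray from where it was at the start of the episode above 0.015 m).
It also fails if it takes over 58 s, if anything falls off the work surface, if the arm or the gripper's body presses on something with over 40 N, if the wrist force passes 120 N, or if a joint passes its speed limit or range.

## Working session

There is one attempt and no reset: what is moved stays moved. The work goes in short steps, Python scripts to look and compute and a shell command to move; the robot and the scene stay as the last step left them, time stands still between calls to the robot, and variables do not carry over. Pictures are saved under pics/ and viewed, at most 10 in all, crops included, and the job is handed in when it is done.

```bash
ls; mkdir -p pics; python3 - <<'E'
from station import env
import cv2,numpy as np
np.set_printoptions(precision=4,suppress=True)
for n in("top","scene"):
    c=env.capture(n);cv2.imwrite(f"pics/{n}0.png",cv2.cvtColor(c["img"],cv2.COLOR_RGB2BGR));print(c["intrinsics"],c["cam_to_world"])
s=env.sense();print(s["eef_pos"],s["tcp_rot"],s["time_s"],env.tcp_to_tips)
E
```

```text
pics
[[497.5294   0.     258.3677]
 [  0.     497.5294 197.8676]
 [  0.       0.       1.    ]] [[-0.0101 -0.9939  0.1103  0.268 ]
 [-0.9999  0.0095 -0.0061 -0.0035]
 [ 0.005  -0.1103 -0.9939  1.7491]
 [ 0.      0.      0.      1.    ]]
[[491.7973   0.     256.6616]
 [  0.     491.7973 187.2904]
 [  0.       0.       1.    ]] [[-0.032   0.7272 -0.6857  1.373 ]
 [ 0.9994  0.0151 -0.0305  0.0475]
 [-0.0118 -0.6862 -0.7273  1.0102]
 [ 0.      0.      0.      1.    ]]
[ 0.211  -0.5344  0.2385] [ 0.9824  0.1868  0.     -0.0008] 0.1 0.008
```

View pics/top0.png

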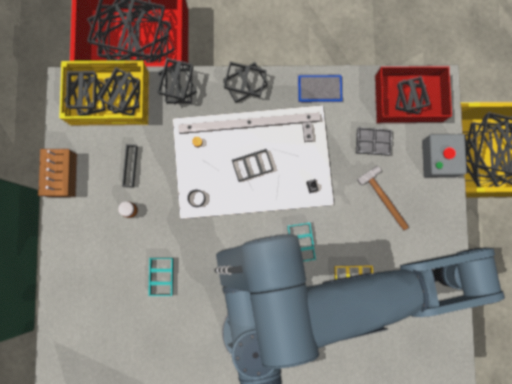

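View pics/scene0.png

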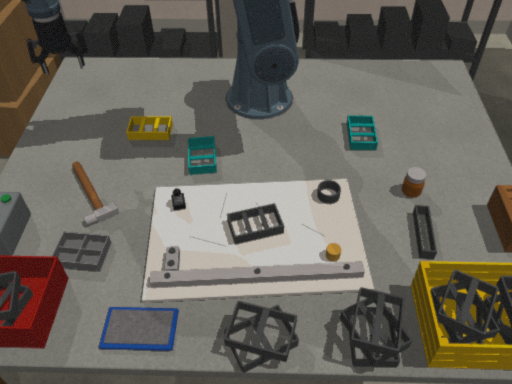

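Top view: the dark frame at (253,165) lies mid-board, with the end stop at (308,131) on the right, the weight at (197,142), the ring at (197,199) and the stamp at (313,186). Possible mix-ups are turquoise (302,240) and (160,275), yellow (355,272), the dark frames off the board at (178,82), (245,82) and (412,95), and the strap die at (130,165). I choose (253,165), which is scene (255,223): dark, rectangular, with two bridges.

```bash
cat > h.py <<'E'
from station import env
import cv2,numpy as np
np.set_printoptions(precision=4,suppress=True)
def ray(c,px,z):
    px=np.atleast_2d(np.asarray(px,float));T=c["cam_to_world"]
    d=np.c_[px,np.ones(len(px))]@np.linalg.inv(c["intrinsics"]).T@T[:3,:3].T
    o=T[:3,3];return (o+d*((z-o[2])/d[:,2])[:,None])[:,:2]
def proj(c,p):
    T=np.linalg.inv(c["cam_to_world"]);q=c["intrinsics"]@(T[:3,:3]@np.asarray(p)+T[:3,3]);return q[:2]/q[2]
def rect(P):
    (cx,cy),(w,h),a=cv2.minAreaRect(P.astype(np.float32)*1000)
    if w>h:w,h,a=h,w,a+90      # a = direction of the short side
    a=(a+90)%180-90
    return np.array([cx,cy,w,h,a])
def blob(m,near):
    cs,_=cv2.findContours(m.astype(np.uint8),cv2.RETR_EXTERNAL,cv2.CHAIN_APPROX_NONE)
    cs=[c for c in cs if cv2.contourArea(c)>25]
    return min(cs,key=lambda c:np.linalg.norm(c[:,0].mean(0)-near))[:,0]
E
python3 - <<'E'
from h import *
seed={"top":dict(die=(253,165),board=(250,165)),"scene":dict(die=(255,223),board=(255,240))}
for n in seed:
    c=env.capture(n);im=c["img"];g=im.max(2).astype(int)
    wm=cv2.morphologyEx(((g>190)&(im.min(2)>165)).astype(np.uint8),cv2.MORPH_CLOSE,np.ones((3,3)))
    cs,_=cv2.findContours(wm,0,1);b=max(cs,key=cv2.contourArea)[:,0]
    print(n,"board",rect(ray(c,b,.015)))
    d=blob(g<100,seed[n]["die"])
    print("die",rect(ray(c,d,.031)),"top-plane",rect(ray(c,d,.047)))
    u,v=seed[n]["die"];r=im[max(v-100,0):v+100,u-128:u+128]
    cv2.imwrite(f"pics/{n}1.png",cv2.cvtColor(cv2.resize(r,None,fx=3,fy=3,interpolation=2),4))
E
```

```text
top board [591.4794   6.9645 361.12   537.8983   4.6451]
die [ 498.2884 -202.2704   29.3425   35.0037  -75.3405] top-plane [ 496.1436 -200.4197   29.0693   34.6778  -75.3405]
scene board [594.2501   5.2907 353.2041 531.3243   4.6525]
die [575.5016   5.6136 100.2902 135.0748  17.6848] top-plane [588.5319   6.2981  98.6515 132.8678  17.6848]
```

View pics/top1.png

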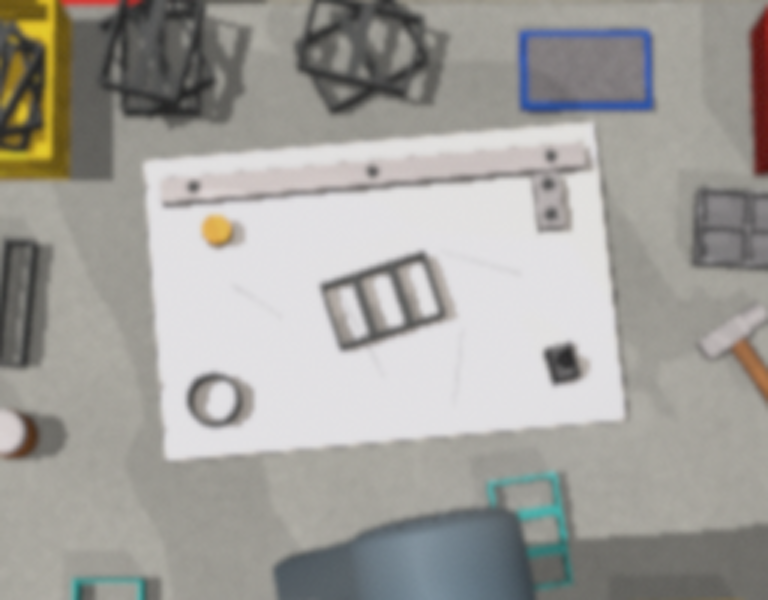

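The crop shows a dark open frame with two bridges, lying alone mid-board, so the choice is right. The end stop is at crop (550,203), the weight at (217,230) and the stamp at (563,363).

```bash
cat >> h.py <<'E'
A=np.radians(4.65);B0=np.array([.5920,.0065])
R=np.array([[np.cos(A),-np.sin(A)],[np.sin(A),np.cos(A)]])
def tob(p):return (np.atleast_2d(p)-B0)@R     # world->board
E
python3 - <<'E'
from h import *
c=env.capture("top");f=lambda L:np.array(L)/3+np.array([125,65])
D=f([(322,288),(427,253),(446,317),(343,350)])
r=rect(ray(c,D,.031));print("die",r,tob(r[:2]/1000),r[4]-4.65)
for n,p,z in[("stop",(550,203),.028),("weight",(217,230),.045),("stamp",(563,363),.03),("ring",(215,400),.031),("fence",(373,186),.041)]:
    w=ray(c,f([p]),z);print(n,w,tob(w))
E
```

```text
die [572.1115   1.8871  78.8895 129.5735  18.1807] [[-0.0202 -0.003 ]] 13.53074607849121
stop [[ 0.689  -0.1931]] [[ 0.0805 -0.2068]]
weight [[0.6563 0.1968]] [[0.0795 0.1845]]
stamp [[ 0.4985 -0.2039]] [[-0.1102 -0.2022]]
ring [[0.459  0.2001]] [[-0.1169  0.2038]]
fence [[0.708  0.0151]] [[ 0.1163 -0.0008]]
```

```bash
python3 -m pendant '[[[0.0465,-0.0413,0],[0,0,0],-1],[[0.093,-0.083,0],[0,0,0],-1],[[0.14,-0.125,0],[0,0,0],-1],[[0.186,-0.166,0],[0,0,0],-1],[[0.222,-0.198,0],[0,0,0],-1]]' 40; python3 -m pendant '[[[0.0345,-0.031,0],[0,0,0],-1],[[0.071,-0.063,0],[0,0,4],-1],[[0.107,-0.095,0],[0,0,8],-1],[[0.142,-0.127,0],[0,0,12],-1],[[0.178,-0.158,0],[0,0,17],-1]]'
```

```text
time_s: 0.75
eef_pos: [0.3239, -0.3098, 0.2393]
tcp_rot: [0.982, 0.186, 0.0, 0.0]
wrist_force: [1.3, -0.7, 0.5]
gripper_width: 0.0854
finger_force: 0.0
time_s: 1.25
eef_pos: [0.4315, -0.0974, 0.2396]
tcp_rot: [0.999, 0.038, 0.0, 0.0]
wrist_force: [0.8, -0.6, 0.8]
gripper_width: 0.0853
finger_force: 0.0
```

```bash
python3 -m pendant '[[[0.015,-0.025,0.02],[0,0,0],-1],[[0.03,-0.05,0.05],[0,0,0],-1],[[0.03,-0.05,0.09],[0,0,0],-1],[[0.03,-0.05,0.12],[0,0,0],-1],[[0.03,-0.05,0.12],[0,0,0],-1]]'; python3 - <<'E'
from h import *
c=env.capture("top")
s=env.sense();print(s["eef_pos"],tob(s["eef_pos"][:2]))
c=env.capture("scene")
cv2.imwrite("pics/s2.png",cv2.cvtColor(cv2.resize(c["img"][130:330,100:400],None,fx=2.5,fy=2.5,interpolation=2),4))
E
```

```text
time_s: 1.75
eef_pos: [0.4537, -0.0455, 0.1154]
tcp_rot: [0.999, 0.04, -0.004, -0.002]
wrist_force: [-0.6, 0.3, -1.0]
gripper_width: 0.0859
finger_force: 0.0
[ 0.4555 -0.0464  0.1179] [[-0.1404 -0.0416]]
```

View pics/s2.png

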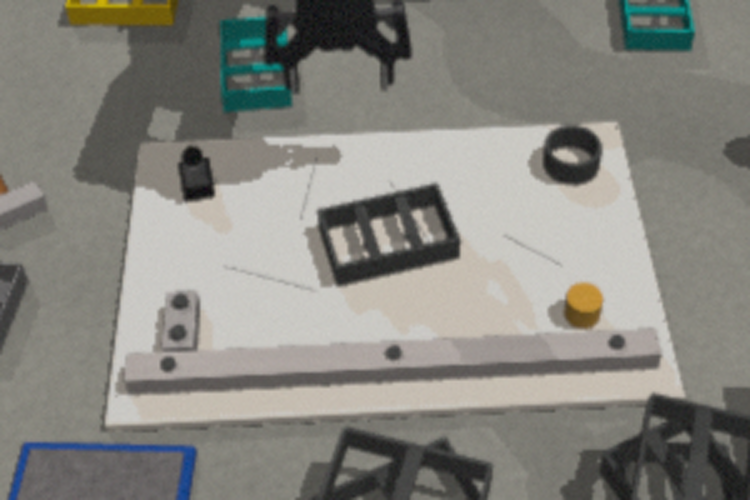

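The scene view shows the gripper above the board's near edge, short of the aim, with the die untouched at crop (390,235). I correct the aim and go down behind it.

```bash
python3 -m pendant '[[[0.014,-0.02,0.01],[0,0,0],-1],[[0.026,-0.0395,0.03],[0,0,0],-1],[[0.026,-0.0395,0.06],[0,0,0],-1],[[0.026,-0.0395,0.088],[0,0,0],-1],[[0.026,-0.0395,0.088],[0,0,0],-1]]'; python3 -m pendant '[[[0,0,0],[0,0,0],-1],[[0,0,0],[0,0,0],-1],[[0,0,0],[0,0,0],-1],[[0,0,0],[0,0,0],-1],[[0,0,0],[0,0,0],-1]]';python3 -c "
from h import *
s=env.sense();print(s['eef_pos'],tob(s['eef_pos'][:2]),s['tcp_rot'])"
```

```text
time_s: 2.35
eef_pos: [0.4789, -0.0055, 0.0304]
tcp_rot: [0.999, 0.039, -0.001, -0.0]
wrist_force: [-0.7, -0.6, 0.9]
gripper_width: 0.0858
finger_force: 0.0
time_s: 2.85
eef_pos: [0.4803, -0.0058, 0.032]
tcp_rot: [0.999, 0.039, 0.001, 0.0]
wrist_force: [-0.4, 0.3, 0.4]
gripper_width: 0.0855
finger_force: 0.0
[ 0.4803 -0.0058  0.032 ] [[-0.1123 -0.0033]] [0.9992 0.0395 0.0006 0.0002]
```

```bash
python3 -m pendant '[[[0.01,0,0.005],[0,0,0],-1],[[0.02,0,0.005],[0,0,0],-1],[[0.03,0,0.005],[0,0,0],-1],[[0.04,0,0.005],[0,0,0],-1],[[0.05,0,0.005],[0,0,0],-1]]'; python3 -m pendant '[[[0.01,0,0],[0,0,0],-1],[[0.02,0,0],[0,0,0],-1],[[0.03,0,0],[0,0,0],-1],[[0.04,0,0],[0,0,0],-1],[[0.05,0,0],[0,0,0],-1]]';python3 - <<'E'
from h import *
s=env.sense();print(s["eef_pos"],tob(s["eef_pos"][:2]))
c=env.capture("scene");im=c["img"]
cv2.imwrite("pics/s3.png",cv2.cvtColor(cv2.resize(im[130:330,100:400],None,fx=2.5,fy=2.5,interpolation=2),4))
E
```

```text
time_s: 3.35
eef_pos: [0.5298, -0.0013, 0.0259]
tcp_rot: [0.999, 0.04, -0.001, -0.0]
wrist_force: [-4.1, 0.7, 2.4]
gripper_width: 0.0855
finger_force: 1.5
time_s: 3.85
eef_pos: [0.5803, 0.0022, 0.0262]
tcp_rot: [0.999, 0.039, -0.0, 0.0]
wrist_force: [-2.0, -0.1, -1.2]
gripper_width: 0.0855
finger_force: 0.8
[0.5803 0.0022 0.0262] [[-0.012  -0.0033]]
```

View pics/s3.png

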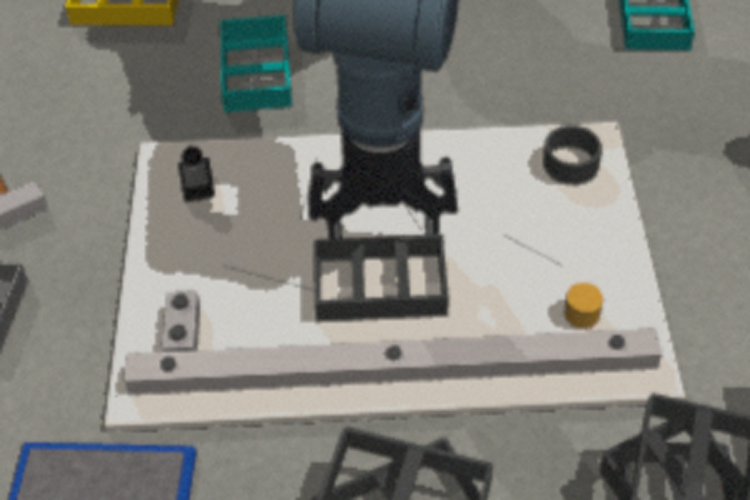

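The die now sits flush on both fingers, about parallel to the fence, with a gap of about 30 mm. I push 24 mm more, then back off.

```bash
python3 -m pendant '[[[0.008,0,0],[0,0,0],-1],[[0.016,0,0],[0,0,0],-1],[[0.024,0,0],[0,0,0],-1],[[0.024,0,0],[0,0,0],-1],[[0.004,0,0],[0,0,0],-1]]'; python3 -m pendant '[[[-0.03,0,0],[0,0,0],-1],[[-0.03,0,-0.04],[0,0,0],-1],[[-0.03,0,-0.08],[0,0,0],1],[[-0.08,0,-0.08],[0,0,0],1],[[-0.11,0,-0.08],[0,0,0],1]]';python3 - <<'E'
from h import *
s=env.sense();print(s["eef_pos"],tob(s["eef_pos"][:2]))
c=env.capture("scene");im=c["img"];g=im.max(2)
d=blob(g<75,(255,238));r=rect(ray(c,d,.031));print(r,tob(r[:2]/1000))
cv2.imwrite("pics/s4.png",cv2.cvtColor(cv2.resize(im[130:330,100:400],None,fx=2.5,fy=2.5,interpolation=2),4))
E
```

```text
time_s: 4.4
eef_pos: [0.5865, 0.0022, 0.0273]
tcp_rot: [0.999, 0.04, 0.003, 0.0]
wrist_force: [-0.4, -0.6, 0.7]
gripper_width: 0.0854
finger_force: 0.0
time_s: 4.9
eef_pos: [0.4736, -0.0064, 0.1079]
tcp_rot: [0.999, 0.04, 0.002, 0.001]
wrist_force: [-0.7, -1.1, -0.0]
gripper_width: 0.0438
finger_force: 0.0
[ 0.4736 -0.0064  0.1079] [[-0.119  -0.0032]]
[656.343    2.9388  97.5487 126.0574   4.709 ] [[ 0.0638 -0.0088]]
```

View pics/s4.png

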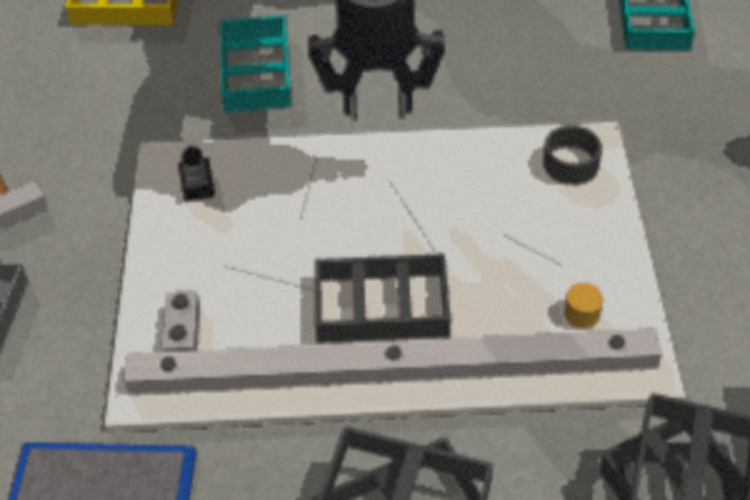

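The scene view shows the die parallel to the fence with a gap of about 12 mm; its right-hand end in this view (toward the weight) is at crop (448,295). Next I go to that end with the tool turned 90°.

```bash
python3 -m pendant '[[[0.036,-0.019,0],[0,0,8],0.5],[[0.072,-0.038,0],[0,0,16],0.5],[[0.108,-0.057,0],[0,0,24],0.5],[[0.144,-0.076,0],[0,0,32],0.5],[[0.177,-0.094,0],[0,0,40],0.5]]'; python3 -m pendant '[[[0,0,0],[0,0,8],0.5],[[0,0,0],[0,0,16],0.5],[[0,0,0],[0,0,24],0.5],[[0,0,0],[0,0,32],0.5],[[0,0,0],[0,0,40],0.5]]';python3 -m pendant '[[[0,0,0],[0,0,5],0.5],[[0,0,0],[0,0,10],0.5],[[0,0,0],[0,0,10],0.5],[[0,0,0],[0,0,10],0.5],[[0,0,0],[0,0,10],0.5]]';python3 -c "
from h import *
from scipy.spatial.transform import Rotation as Q
s=env.sense();print(s['eef_pos'],tob(s['eef_pos'][:2]),Q.from_quat(s['tcp_rot']).as_matrix(),s['q'])"
```

```text
time_s: 5.45
eef_pos: [0.645, 0.1027, 0.1066]
tcp_rot: [0.952, -0.307, 0.001, -0.0]
wrist_force: [0.1, 0.6, -0.6]
gripper_width: 0.0215
finger_force: 0.0
time_s: 5.95
eef_pos: [0.6434, 0.1017, 0.1064]
tcp_rot: [0.789, -0.614, 0.0, -0.0]
wrist_force: [0.2, -0.9, -0.1]
gripper_width: 0.0218
finger_force: 0.0
time_s: 6.45
eef_pos: [0.6431, 0.1016, 0.1064]
tcp_rot: [0.735, -0.678, 0.0, -0.0]
wrist_force: [-0.1, -0.2, -0.5]
gripper_width: 0.0215
finger_force: 0.0
[0.6431 0.1016 0.1064] [[0.0586 0.0906]] [[ 0.0807 -0.9967  0.0005]
 [-0.9967 -0.0807  0.    ]
 [-0.     -0.0005 -1.    ]] [-0.0253  0.4816  1.5014  0.0001  1.1581  3.0355]
```

```bash
python3 -m pendant '[[[0,0,0.03],[0,0,0],0.5],[[0,0,0.06],[0,0,0],0.5],[[0,0,0.077],[0,0,0],0.5],[[0,0,0.077],[0,0,0],0.5],[[0.01,0,0.077],[0,0,0],0.5]]'; for i in 1; do python3 -m pendant '[[[0.01,0,0],[0,0,0],0.5],[[0.02,0,0],[0,0,0],0.5],[[0.03,0,0],[0,0,0],0.5],[[0.04,0,0],[0,0,0],0.5],[[0.05,0,0],[0,0,0],0.5]]';done; python3 -m pendant '[[[0.01,0,0],[0,0,0],0.5],[[0.02,0,0],[0,0,0],0.5],[[0.03,0,0],[0,0,0],0.5],[[0.04,0,0],[0,0,0],0.5],[[0.05,0,0],[0,0,0],0.5]]';python3 - <<'E'
from h import *
s=env.sense();print(s["eef_pos"],tob(s["eef_pos"][:2]))
c=env.capture("scene");im=c["img"]
cv2.imwrite("pics/s5.png",cv2.cvtColor(cv2.resize(im[130:330,100:400],None,fx=2.5,fy=2.5,interpolation=2),4))
E
```

```text
time_s: 6.95
eef_pos: [0.6438, 0.0923, 0.0296]
tcp_rot: [0.735, -0.678, -0.0, -0.0]
wrist_force: [0.3, 0.5, -0.9]
gripper_width: 0.0217
finger_force: 0.0
time_s: 7.45
eef_pos: [0.6486, 0.0413, 0.0307]
tcp_rot: [0.734, -0.679, 0.001, -0.001]
wrist_force: [-1.0, 5.4, 3.1]
gripper_width: 0.0212
finger_force: 2.5
time_s: 7.95
eef_pos: [0.6524, -0.0085, 0.0307]
tcp_rot: [0.734, -0.679, 0.0, -0.001]
wrist_force: [-0.6, 5.4, 3.8]
gripper_width: 0.0212
finger_force: 2.6
[ 0.6524 -0.0085  0.0307] [[ 0.059  -0.0199]]
```

View pics/s5.png

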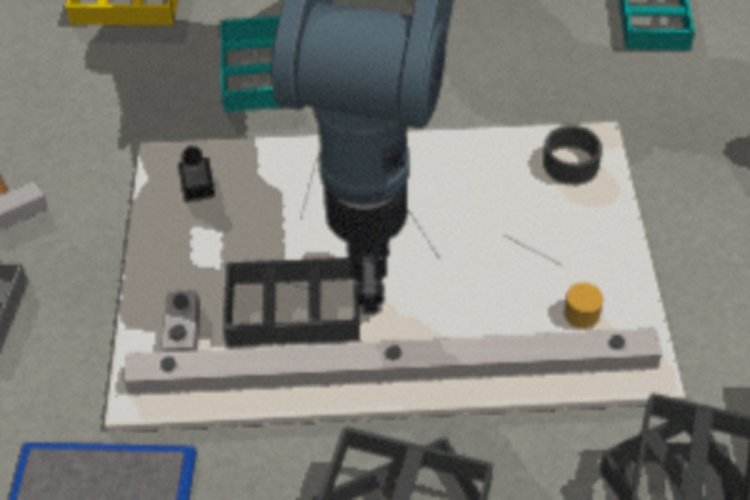

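The die has slid along parallel to the fence, with its leading end about 30 mm from the stop (crop 228 against 198). I continue slowly until it touches.

```bash
python3 -m pendant '[[[0.008,0,0],[0,0,0],0.5],[[0.014,0,0],[0,0,0],0.5],[[0.019,0,0],[0,0,0],0.5],[[0.022,0,0],[0,0,0],0.5],[[0.025,0,0],[0,0,0],0.5]]'; python3 -m pendant '[[[0.001,0,0],[0,0,0],0.5],[[0.002,0,0],[0,0,0],0.5],[[0.003,0,0],[0,0,0],0.5],[[0.004,0,0],[0,0,0],0.5],[[0.005,0,0],[0,0,0],0.5]]'
```

```text
time_s: 8.5
eef_pos: [0.6536, -0.033, 0.0295]
tcp_rot: [0.735, -0.679, -0.0, -0.0]
wrist_force: [-0.5, 5.5, 3.7]
gripper_width: 0.0213
finger_force: 2.5
time_s: 9.0
eef_pos: [0.6537, -0.0357, 0.0294]
tcp_rot: [0.735, -0.679, -0.001, -0.001]
wrist_force: [-0.7, 14.1, 5.7]
gripper_width: 0.021
finger_force: 7.4
```

```bash
python3 -m pendant '[[[-0.012,0,0],[0,0,0],0.5],[[-0.02,0,-0.03],[0,0,0],0.5],[[-0.02,0,-0.07],[0,0,0],0.5],[[0.02,0.035,-0.08],[0,0,-8],0],[[0.055,0.06,-0.08],[0,0,-16],0]]'; python3 - <<'E'
from h import *
from scipy.spatial.transform import Rotation as Q
s=env.sense();p=s["eef_pos"];t=np.array([-.014,-.125])@R.T+B0
X=Q.from_quat(s["tcp_rot"]).as_matrix();x=X[:,0]
print(p,tob(p[:2]),X.T@np.r_[t-p[:2],0],"turn",np.degrees(np.arctan2(x[1],x[0]))-4.65)
E
```

```text
time_s: 9.5
eef_pos: [0.5991, -0.0982, 0.1115]
tcp_rot: [0.824, -0.566, 0.002, 0.0]
wrist_force: [1.1, -1.2, -0.5]
gripper_width: 0.0427
finger_force: 0.0
[ 0.5991 -0.0982  0.1115] [[-0.0014 -0.1049]] [0.0157 0.0178 0.    ] turn -73.6094414934031
```

```bash
python3 -m pendant '[[[0.008,0.009,0],[0,0,-8],0],[[0.0157,0.0178,0],[0,0,-16],0],[[0.0157,0.0178,0],[0,0,-24],0],[[0.0157,0.0178,0],[0,0,-32],0],[[0.0157,0.0178,0],[0,0,-40],0]]' >/dev/null; python3 -m pendant '[[[0,0,0],[0,0,-8],0],[[0,0,0],[0,0,-16],0],[[0,0,0],[0,0,-24],0],[[0,0,0],[0,0,-33],0],[[0,0,0],[0,0,-33],0]]'; python3 - <<'E'
from h import *
from scipy.spatial.transform import Rotation as Q
s=env.sense();p=s["eef_pos"];t=np.array([-.014,-.125])@R.T+B0
X=Q.from_quat(s["tcp_rot"]).as_matrix();x=X[:,0]
print(p,tob(p[:2]),X.T@np.r_[t-p[:2],0],"turn",np.degrees(np.arctan2(x[1],x[0]))-4.65)
c=env.capture("scene");im=c["img"]
cv2.imwrite("pics/s6.png",cv2.cvtColor(cv2.resize(im[180:310,110:310],None,fx=4,fy=4,interpolation=2),4))
E
```

```text
time_s: 10.5
eef_pos: [0.5868, -0.1188, 0.1087]
tcp_rot: [1.0, 0.032, -0.001, 0.0]
wrist_force: [0.5, -0.7, -0.7]
gripper_width: 0.0424
finger_force: 0.0
[ 0.5868 -0.1188  0.1087] [[-0.0154 -0.1245]] [ 0.0014  0.0005 -0.    ] turn -1.0298090111562885
```

View pics/s6.png

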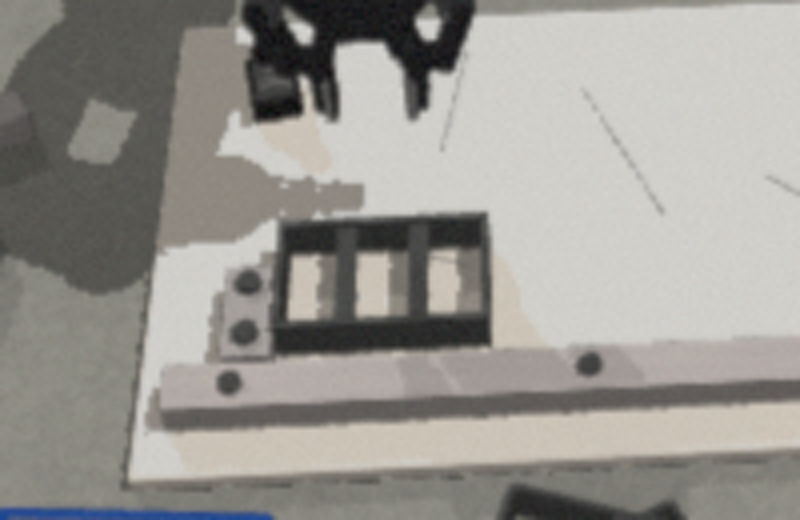

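The die is against the stop (crop 278,300) and still about 12 mm from the fence. I go down behind its long side and push it home.

```bash
python3 -m pendant '[[[0,0,0.03],[0,0,-1],0],[[0,0,0.06],[0,0,-1],0],[[0,0,0.08],[0,0,-1],0],[[0,0,0.08],[0,0,-1],0],[[0.006,0,0.08],[0,0,-1],0]]'; python3 -m pendant '[[[0.006,0,0],[0,0,0],0],[[0.012,0,0],[0,0,0],0],[[0.017,0,0],[0,0,0],0],[[0.022,0,0],[0,0,0],0],[[0.026,0,0],[0,0,0],0]]';python3 -m pendant '[[[0.001,0,0],[0,0,0],0],[[0.002,0,0],[0,0,0],0],[[0.003,0,0],[0,0,0],0],[[0.004,0,0],[0,0,0],0],[[0.005,0,0],[0,0,0],0]]';python3 -c "
from h import *
s=env.sense();print(tob(s['eef_pos'][:2]))"
```

```text
time_s: 11.05
eef_pos: [0.5927, -0.1181, 0.0291]
tcp_rot: [0.999, 0.038, -0.001, -0.0]
wrist_force: [0.2, -0.4, 1.2]
gripper_width: 0.0427
finger_force: 0.0
time_s: 11.55
eef_pos: [0.619, -0.1161, 0.0295]
tcp_rot: [0.999, 0.04, -0.001, 0.0]
wrist_force: [-5.5, -0.3, 4.9]
gripper_width: 0.0426
finger_force: 2.4
time_s: 12.05
eef_pos: [0.6241, -0.1157, 0.0292]
tcp_rot: [0.999, 0.039, -0.0, -0.0]
wrist_force: [-3.1, 0.3, 1.9]
gripper_width: 0.0424
finger_force: 1.9
[[ 0.0221 -0.1244]]
```

```bash
python3 -m pendant '[[[0.001,0,0],[0,0,0],0],[[0.002,0,0],[0,0,0],0],[[0.003,0,0],[0,0,0],0],[[0.004,0,0],[0,0,0],0],[[0.005,0,0],[0,0,0],0]]';python3 -c "
from h import *
s=env.sense();print(tob(s['eef_pos'][:2]))"
```

```text
time_s: 12.55
eef_pos: [0.6293, -0.1152, 0.0292]
tcp_rot: [0.999, 0.04, -0.0, -0.0]
wrist_force: [-2.6, -0.1, 0.7]
gripper_width: 0.0426
finger_force: 1.4
[[ 0.0273 -0.1244]]
```

```bash
python3 -m pendant '[[[0.001,0,0],[0,0,0],0],[[0.002,0,0],[0,0,0],0],[[0.003,0,0],[0,0,0],0],[[0.004,0,0],[0,0,0],0],[[0.005,0,0],[0,0,0],0]]';python3 -c "
from h import *
s=env.sense();print(tob(s['eef_pos'][:2]))"
```

```text
time_s: 13.05
eef_pos: [0.6324, -0.115, 0.0292]
tcp_rot: [0.999, 0.04, -0.002, -0.0]
wrist_force: [-13.6, -1.4, 8.7]
gripper_width: 0.0431
finger_force: 6.9
[[ 0.0304 -0.1244]]
```

Contact with the fence at 14 N. I press a little more to square it, then back off and check.

```bash
python3 -m pendant '[[[0.001,0,0],[0,0,0],0],[[0.002,0,0],[0,0,0],0],[[0.002,0,0],[0,0,0],0],[[0.002,0,0],[0,0,0],0],[[0.002,0,0],[0,0,0],0]]'; python3 -m pendant '[[[-0.012,0,0],[0,0,0],0],[[-0.03,0,0],[0,0,0],0],[[-0.03,0,-0.04],[0,0,0],0],[[-0.05,0,-0.08],[0,0,0],0],[[-0.1,0,-0.09],[0,0,0],0]]'; python3 - <<'E'
from h import *
s=env.sense();print(tob(s["eef_pos"][:2]))
c=env.capture("scene");im=c["img"]
d=blob(im.max(2)<75,(205,250));r=rect(ray(c,d,.031));print(r,tob(r[:2]/1000))
cv2.imwrite("pics/s7.png",cv2.cvtColor(cv2.resize(im[220:290,150:250],None,fx=8,fy=8,interpolation=2),4))
E
```

```text
time_s: 13.55
eef_pos: [0.6325, -0.1151, 0.0292]
tcp_rot: [0.999, 0.04, -0.004, -0.0]
wrist_force: [-19.4, -2.1, 12.2]
gripper_width: 0.0429
finger_force: 9.5
time_s: 14.05
eef_pos: [0.5433, -0.1247, 0.1252]
tcp_rot: [0.999, 0.04, 0.006, 0.003]
wrist_force: [0.3, -1.5, 0.7]
gripper_width: 0.0426
finger_force: 0.0
[[-0.0592 -0.1269]]
[ 675.4548 -112.3463   79.9544  128.1081    4.9472] [[ 0.0735 -0.1252]]
```

View pics/s7.png

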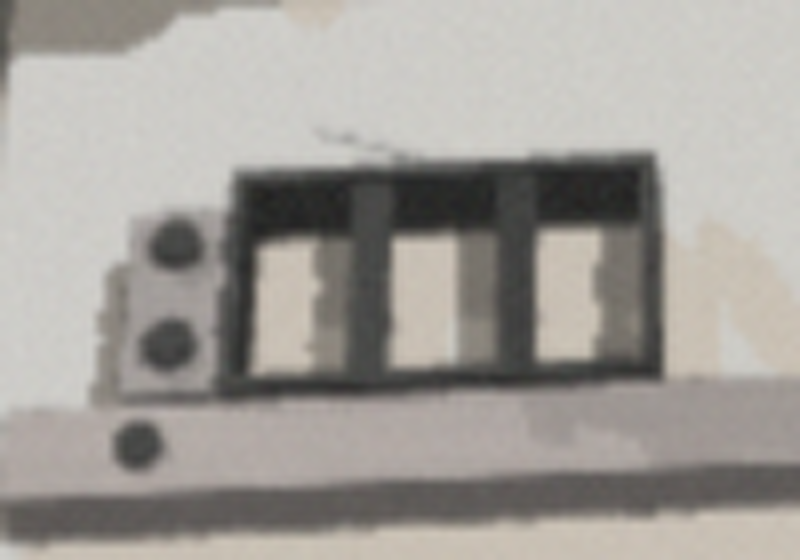

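It looks home: the long side is on the fence (crop y≈380) and the left end is at the stop (x≈222). The picture can't rule out a 2 mm gap at the stop, so I re-seat that end gently.

```bash
python3 -m pendant '[[[0.03,-0.02,0],[0,0,8],0.5],[[0.06,-0.04,0],[0,0,16],0.5],[[0.09,-0.06,0],[0,0,24],0.5],[[0.12,-0.08,0],[0,0,32],0.5],[[0.133,-0.099,0],[0,0,40],0.5]]' >/dev/null; python3 -m pendant '[[[0,0,0],[0,0,8],0.5],[[0,0,0],[0,0,16],0.5],[[0,0,0],[0,0,24],0.5],[[0,0,0],[0,0,32],0.5],[[0,0,0],[0,0,40],0.5]]' >/dev/null;python3 -m pendant '[[[0,0,0],[0,0,5],0.5],[[0,0,0],[0,0,10],0.5],[[0,0,0],[0,0,10],0.5],[[0,0,0],[0,0,10],0.5],[[0,0,0],[0,0,10],0.5]]';python3 - <<'E'
from h import *
from scipy.spatial.transform import Rotation as Q
s=env.sense();p=s["eef_pos"];t=np.array([.066,-.030])@R.T+B0
X=Q.from_quat(s["tcp_rot"]).as_matrix();x=X[:,0]
print(p,tob(p[:2]),X.T@np.r_[t-p[:2],0],np.degrees(np.arctan2(x[1],x[0]))-4.65,s["q"][5])
E
```

```text
time_s: 15.6
eef_pos: [0.6624, -0.0133, 0.1192]
tcp_rot: [0.735, -0.678, 0.0, -0.0]
wrist_force: [1.1, 0.0, 0.6]
gripper_width: 0.0215
finger_force: 0.0
[ 0.6624 -0.0133  0.1192] [[ 0.0686 -0.0255]] [ 0.0045  0.0026 -0.    ] -90.02112908242565 2.861827283017535
```

```bash
python3 -m pendant '[[[0,0.003,0.03],[0,0,0],0.5],[[0,0.003,0.06],[0,0,0],0.5],[[0,0.003,0.089],[0,0,0],0.5],[[0,0.003,0.089],[0,0,0],0.5],[[0.004,0.003,0.089],[0,0,0],0.5]]'; python3 -m pendant '[[[0.005,0,0],[0,0,0],0.5],[[0.009,0,0],[0,0,0],0.5],[[0.013,0,0],[0,0,0],0.5],[[0.016,0,0],[0,0,0],0.5],[[0.018,0,0],[0,0,0],0.5]]';python3 -m pendant '[[[0.001,0,0],[0,0,0],0.5],[[0.002,0,0],[0,0,0],0.5],[[0.003,0,0],[0,0,0],0.5],[[0.003,0,0],[0,0,0],0.5],[[0.003,0,0],[0,0,0],0.5]]';python3 -c "
from h import *
s=env.sense();print(tob(s['eef_pos'][:2]))"
```

```text
time_s: 16.1
eef_pos: [0.6593, -0.0172, 0.03]
tcp_rot: [0.735, -0.678, -0.001, 0.0]
wrist_force: [-0.0, -0.2, 0.9]
gripper_width: 0.0214
finger_force: 0.0
time_s: 16.6
eef_pos: [0.6614, -0.0351, 0.0309]
tcp_rot: [0.734, -0.679, -0.0, -0.001]
wrist_force: [-1.4, 8.5, 4.1]
gripper_width: 0.0216
finger_force: 4.2
time_s: 17.1
eef_pos: [0.6613, -0.0351, 0.0309]
tcp_rot: [0.735, -0.678, -0.001, -0.002]
wrist_force: [-1.7, 12.2, 6.4]
gripper_width: 0.0212
finger_force: 6.1
[[ 0.0657 -0.0471]]
```

It stalls at the same y as before (-0.0471), so the end is seated. I back off, lift clear and check.

```bash
python3 -m pendant '[[[-0.01,0,0],[0,0,0],0.5],[[-0.03,0,0],[0,0,0],0.5],[[-0.03,0,-0.04],[0,0,0],0.5],[[-0.03,0.03,-0.08],[0,0,0],0.5],[[-0.03,0.07,-0.1],[0,0,0],0.5]]';python3 -m pendant '[[[0,0.04,0],[0,0,0],0.5],[[0,0.08,0],[0,0,0],0.5],[[0,0.08,0],[0,0,0],0.5],[[0,0.08,0],[0,0,0],0.5],[[0,0.08,0],[0,0,0],0.5]]'; python3 - <<'E'
from h import *
c=env.capture("scene");im=c["img"]
d=blob(im.max(2)<75,(205,250));r=rect(ray(c,d,.031));print(r,tob(r[:2]/1000))
cv2.imwrite("pics/s8.png",cv2.cvtColor(cv2.resize(im[130:330,100:400],None,fx=2.5,fy=2.5,interpolation=2),4))
E
```

```text
time_s: 17.6
eef_pos: [0.5911, -0.0136, 0.1336]
tcp_rot: [0.735, -0.678, 0.003, -0.001]
wrist_force: [0.3, -1.5, 0.8]
gripper_width: 0.0215
finger_force: 0.0
time_s: 18.1
eef_pos: [0.5104, -0.0203, 0.1307]
tcp_rot: [0.735, -0.679, 0.001, -0.0]
wrist_force: [-0.9, 0.3, 0.1]
gripper_width: 0.0211
finger_force: 0.0
[ 675.2061 -113.0849   80.2709  127.5608    4.7266] [[ 0.0732 -0.1259]]
```

View pics/s8.png

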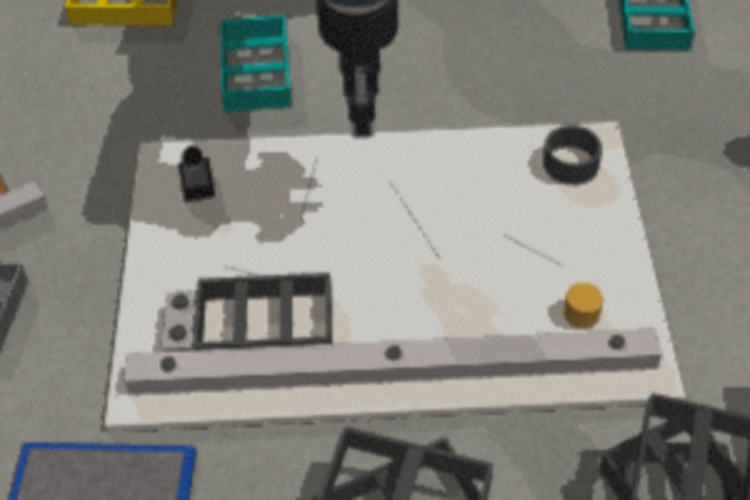

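The die sits in the corner, with its left end on the stop at crop (198,310) and its long side on the fence. The bystanders in view look unmoved and the gripper is clear.

```bash
python3 -c "
from station import env
print(env.job_done())"
```

```text
the job is handed in; nothing more can be done
None
```

The job is handed in at about 18 s: the panel die was pushed until it stopped against both the fence and the end stop, the gripper is clear, and the bystanders in the last picture look unmoved; no verdict was returned.

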